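# Load the sample changer, index it to the third stop and hold

## Task

Stand the sample vial upright in the cup of the sample changer, right down on the cup's floor, and let go of it. Then turn the changer's knob clockwise (seen from above) three clicks, to the third stop and not on to the fourth, which brings the vial in front of the reading head. The knob springs back if released, so finish while still gripping the knob and holding it at the third stop; leave the other things on the bench alone.

Things in the scene. Friction and masses are not known exactly. Their poses are not given: they have to be found in the camera images.
- vial_mid (a point): centre (half-way up) of the sample vial, the only vial on the bench: a clear glass vial with a white screw cap, 24 mm across and 54 mm tall, standing upright and loose on the bench at the left; z up, rotationally symmetric. To keep the fingertips off the cup's rim, grip it at least 10 mm above its centre (cap end).
- cup (a point): centre of the inner floor (three small rest pips) of the changer's only cup, an open black ring on the turret: bore 27 mm, outside 37 mm, rim 16 mm above this point, axis vertical. It stands 65 mm from the turret's axis, its floor 38.5 mm above the bench. x points outward from the turret's axis. The vial's centre is 27 mm above this point when it stands in the cup.
- knob_grip (a point): the knob on the turret's vertical axis; origin on that axis at the height to grip, 80 mm above the bench. Black upright bar grip 44 mm long (its x, pointing toward the cup), 14 mm thick (its y), from 16 mm below to 14 mm above the origin; grip it across the 14 mm from above. Skirt below 44 mm across. It turns with the turret, an aluminium disc 176 mm across whose top is 38 mm above the bench.
- turret (a joint): angle of knob and turret, rad: 0 at home, growing clockwise from above. Clicks every 24 deg (0.419): first stop 0.419, second 0.838, third 1.257, fourth 1.676, end 2.094. A spring drives it home with 0.08 N m at home, 0.11 at the third stop; detents ripple this by +-0.06 N m, most resisting just past a stop, least just before the next: stops are felt but do not hold it. Grip firmly.
- changer: the sample changer: white round base 212 mm across, 27 mm high, fixed; origin under the turret's axis, z up. The reading head, a grey block 64 x 44 mm, top 93 mm above the bench, stands on its -y side, 115 to 159 mm from the axis. Black lines on its rim mark home (longer) and the five stops; a line on the turret beside the cup points at them: the third is at the reading head.
- stir_bar: bystander: white stirring bar 10 x 30 x 10 mm lying on the bench; origin under its centre
- sensor_module: bystander: flat light-coloured electronics module 36 x 50 x 15 mm; origin under its centre. Behind it and the changer stands a tall retort stand with glassware (x over 0.62, y -0.1 to -0.35, over 0.3 m high): swing the arm from the changer to the vial close to the base (x about 0.4), over the balance (lower than 0.12 m), not through the stand.
- valve_driver: bystander: small black and blue block 20 x 37 x 20 mm; origin under its centre
There are look-alikes about, which are no part of the job. Leave any yellow look-alike of the part that bears vial_mid alone.

How it is judged (in metres and radians):
On the way, in this order (a step that is already met when the one before it is completed fails the run):
1. the vial stands upright on the floor of the cup, released, with the knob still at home (horizontal distance between vial_mid and cup below 0.005 m and z of vial_mid in the frame of cup between 0.024 and 0.03 m and angle between vial_mid's own z axis and vertical below 0.15 rad and contact force between the fingers and vial below 0.1 N and value of joint turret below 0.15 rad), for 0.2 s.
2. the knob, in the fingers, passes the first stop (value of joint turret above 0.35 rad and contact force between the fingers and turret_c2 above 1 N).
3. the knob, in the fingers, is at the third stop (value of joint turret between 1.137 and 1.377 rad and contact force between the fingers and turret_c2 above 1 N), for 0.2 s.
At the end, for the whole second after the job is handed in: the fingers grip the knob (over 1 N) and hold it within 0.12 rad of the third stop (1.257 rad); the vial stands in the cup untouched by the fingers, within 5 mm of its axis, on its floor within 3 mm and within 0.15 rad of upright (all of step 3 and contact force between the fingers and vial below 0.1 N and horizontal distance between vial_mid and cup below 0.005 m and z of vial_mid in the frame of cup between 0.024 and 0.03 m and angle between vial_mid's own z axis and vertical below 0.15 rad); the arm keeps its last pose, push and grip.
It fails at once if the knob runs on toward the fourth stop (past 1.5 rad) (value of joint turret above 1.5 rad).
It fails at once if a bystander is moved by more than 30 mm (distance of any of stir_bar, sensor_module, valve_driver from where it was at the start of the episode above 0.03 m).
It also fails if it takes over 64 s, if anything falls off the work surface, if the arm or the gripper's body presses on something with over 40 N, if the wrist force passes 120 N, or if a joint passes its speed limit or range.

## Robot

A 6-joint arm with a two-finger parallel gripper is mounted at the origin on a cart in front of the work surface, level with it; the furniture and walls round the work are solid. World frame = base frame: x ahead of the robot, y to its left, z up, the work surface at z = 0. Lengths are in m, angles in degrees, forces in N, time in s.
With the tool pointing down it reaches from about 0.3 to 0.825 m from the base axis. Payload 5.4 kg.
Tool frame: the origin (TCP) lies at the very end of the fingers, on their centre line; the grasp point (between the pads) lies 19 mm behind it; z points along the fingers, y is the line along which they close (so a half turn about z gives the same grasp; the last joint's range is limited). The gripper opens to 92 mm and grips with 3 to 60 N. Pads are 20 mm wide; open, the fingers measure 128 mm over their backs; the gripper's body (75 mm by 189 mm) begins 69 mm behind the grasp point.
Start: joints at [60.785, 9.076, 91.501, -0, 79.423, -12.038], TCP at [0.17, 0.549, 0.215] pointing down, gripper open.
Joint ranges: [-166.64, 166.64], [-54.1, 131.32], [10.49, 154.53], [-73.88, 253.88], [9.74, 151.15], [-171.62, 171.62]. Speed limits (degrees/s): [147.25, 147.25, 180, 180, 180, 180].

## Interface

Orientations are given as [roll, pitch, yaw] about the fixed x, y, z axes, in that order (R = Rz(yaw) Ry(pitch) Rx(roll)).
In Python, from bench import env, optics gives the robot as it stands. The module is installed in compiled form; this text tells all that it offers.
- The arm moves only by the shell command python3 -m handwheel 'ROWS' [FORCE]. ROWS is JSON, a list of rows, each a list of 7 numbers: the shift along the tool's x, y, z in m, then the turn, a rotation vector about the tool's x, y, z in degrees, then the finger opening in m, from 0 to 0.0919. In form: [[tx, ty, tz, rx, ry, rz, claw], ...]. A call has 1 to 12 rows; each row is the pose to reach, as a shift and turn from the pose commanded when the call began, along the tool's axes at that moment; what a row does not reach only later rows make up. A row lasts 1/12 s, in which the tool goes at most 41.7 mm and 7.16 degrees, less where a joint would pass 70% of its speed; a pose out of reach is approached as far as the arm can. A call with a gripper value outside its range is refused whole. The fingers move at their own pace and stop on an object; FORCE is the grip in N (left out, the last holds). Time passes only in rows, so rows that repeat a pose let the fingers close. It gives the time, the measured TCP pose, the force, the opening and the grip force at its end, in the units of the state.
- env.read_state(): the state, without advancing time (a new reading comes with each control period).
- optics.get_image(name): name is "side" or "top" or "wrist"; returns the picture (420x560x3 uint8, red, green, blue); there is no depth.
- optics.camera_info(name): a dict with "vfov" (degrees; the focal length in pixels is half the picture's height over the tangent of half this angle, whatever the lens; pixels are square), "cx", "cy" (the principal point, pixels), "k1" (the pictures are not rectified: a ray, as slopes to the right and down, at radius r is drawn at 1 + k1 r^2 times it, then the intrinsics apply), "pose" (4x4, takes a point from camera to world coordinates). Camera axes: x right, y down, z forward; pixel columns grow to the right and rows downward; lengths in m; the calibration is good to about 2 mm. A picture is of the moment at which its call begins: read the wrist's pose just before it. camera_info takes no time and is no camera call; for the wrist camera it gives the pose at the moment of the call.
- env.hand_in(): hands the job in; it is judged then, once.
The state is a dict: "time": time; "joint_pos": joint angles; "dq": joint speeds; "joint_torque": joint torques, N m; "ee_pos": TCP position; "eef_rot": TCP orientation; "force": force on the tool from outside, world axes, zero at the start; "wrist_torque": the same for the moment, N m; "grip_width": finger opening in m; "finger_force": force on a finger pad.
Only numpy, scipy, OpenCV 4.12 (cv2) and the standard library are available. Lean on these libraries where they do the work, as an engineer would, in place of code of your own. Each camera call takes 0.05 s, during which the arm holds its last target. There are 200 camera calls.

## Working session

There is one attempt and no reset: what is moved stays moved. The work goes in short steps, Python scripts to look and compute and a shell command to move; the robot and the scene stay as the last step left them, time stands still between calls to the robot, and variables do not carry over. Pictures are saved under pics/ and viewed, at most 10 in all, crops included, and the job is handed in when it is done.

```bash
mkdir -p pics; cat > h.py <<'E'
import numpy as np, cv2
from bench import env, optics
def grab(n,f=None):
    info=optics.camera_info(n); im=optics.get_image(n)
    if f: cv2.imwrite('pics/'+f,im[...,::-1]); np.savez('pics/'+f+'.npz',im=im,pose=info['pose'])
    return im,info
def cam(info):
    H=420; f=H/2/np.tan(np.radians(info['vfov'])/2)
    K=np.array([[f,0,info['cx']],[0,f,info['cy']],[0,0,1]]); return K,np.array([info['k1'],0,0,0,0],float)
def ray(info,uv):
    K,d=cam(info); p=cv2.undistortPoints(np.array(uv,float).reshape(-1,1,2),K,d).reshape(-1,2)
    T=np.array(info['pose']); D=np.c_[p,np.ones(len(p))]@T[:3,:3].T; return T[:3,3],D
def plane(info,uv,z):
    o,D=ray(info,uv); return o+D*((z-o[2])/D[:,2])[:,None]
def proj(info,P):
    K,d=cam(info); T=np.linalg.inv(np.array(info['pose']))
    return cv2.projectPoints(np.array(P,float).reshape(-1,1,3),cv2.Rodrigues(T[:3,:3])[0],T[:3,3],K,d)[0].reshape(-1,2)
E
python3 - <<'E'
from h import *
for n in ['top','side','wrist']:
    im,i=grab(n,n+'0.png'); print(n,i['vfov'],i['cx'],i['cy'],i['k1'],np.round(i['pose'],3).tolist())
s=env.read_state();print(s)
E
```

```text
top 54.13502254141853 274.01972910762976 212.2984300130759 -0.09697127391854901 [[-0.028, -0.99, 0.14, 0.407], [-0.999, 0.031, 0.019, -0.02], [-0.023, -0.14, -0.99, 0.945], [0.0, 0.0, 0.0, 1.0]]
side 52.691301872750685 282.6047509901941 204.003345808888 0.0026012269230012365 [[-0.99, -0.053, 0.131, 0.386], [-0.141, 0.401, -0.905, 0.903], [-0.005, -0.914, -0.405, 0.487], [0.0, 0.0, 0.0, 1.0]]
wrist 67.57462892550755 273.0156348560877 200.9693335566101 0.01038703544676634 [[0.295, 0.925, 0.24, 0.101], [0.955, -0.285, -0.078, 0.57], [-0.003, 0.252, -0.968, 0.384], [0.0, 0.0, 0.0, 1.0]]
{'time': 0.15, 'joint_pos': array([ 6.07874136e+01,  9.10416915e+00,  9.15534067e+01, -4.23617583e-04,
        7.94244034e+01, -1.20368112e+01]), 'dq': array([ 0.00044915, -0.08378233, -0.13586658, -0.05920588,  0.05543379,
       -0.06927005]), 'joint_torque': array([-1.44317852e-03, -3.85920739e+01, -3.22432995e+01,  6.99442159e-02,
        3.52242845e-02, -8.30861745e-05]), 'ee_pos': array([0.16957487, 0.54892809, 0.21386611]), 'eef_rot': array([-1.79919736e+02, -1.66888140e-02,  1.62824291e+02]), 'force': array([-0.29370422,  0.21725955,  0.55192477]), 'wrist_torque': array([ 0.00770026, -0.02398985, -0.0577369 ]), 'finger_force': 0.0, 'grip_width': 0.09195765992663614}
```

View pics/top0.png

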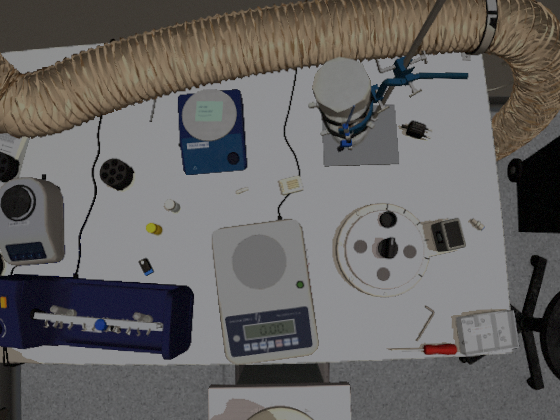

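View pics/wrist0.png

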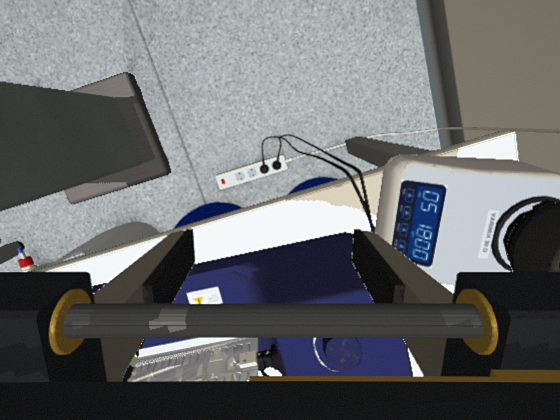

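View pics/side0.png

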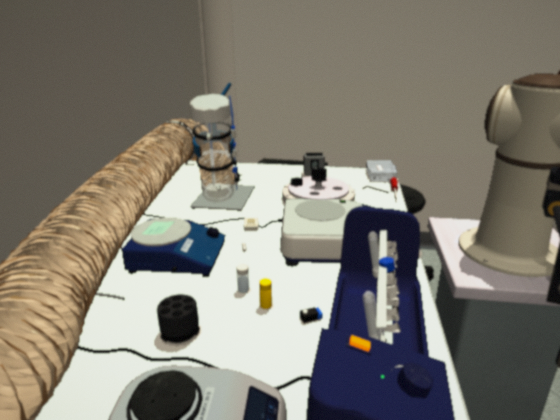

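The top view shows the vial near (171,206), the yellow look-alike at (153,229), the changer's knob near (388,247) and the cup near (387,218). In the side view the vial is at (243,279). The wrist view shows only the blue rack. Next I'll zoom in and measure.

```bash
python3 - <<'E'
from h import *
t=np.load('pics/top0.png.npz')['im']; s=np.load('pics/side0.png.npz')['im']
r=lambda im,x,y,w,h,k:cv2.resize(im[y:y+h,x:x+w],None,fx=k,fy=k,interpolation=cv2.INTER_CUBIC)
a=r(t,325,190,150,115,5)[:,:480]; 
A=cv2.resize(t[195:305,330:480],(525,385),interpolation=cv2.INTER_CUBIC)
B=cv2.resize(t[190:245,140:195],(275,275),interpolation=cv2.INTER_CUBIC)
C=cv2.resize(s[255:315,225:285],(275,275),interpolation=cv2.INTER_CUBIC)
o=np.zeros((560,800,3),np.uint8); o[:385,:525]=A; o[:275,525:]=B; o[280:555,525:]=C
cv2.imwrite('pics/z1.png',o[...,::-1])
it=optics.camera_info('top'); i2=optics.camera_info('side')
print('vial top',plane(it,[171,205],.054),'knob',plane(it,[388,246],.094),'cup',plane(it,[387.5,219],.0545))
o1,d1=ray(it,[171,205]);o2,d2=ray(i2,[243,268])
A=np.c_[d1[0],-d2[0]];x=np.linalg.lstsq(A,o2-o1,rcond=None)[0];print(o1+d1[0]*x[0],o2+d2[0]*x[1])
E
```

```text
vial top [[0.55646087 0.22539537 0.054     ]] knob [[ 0.44953525 -0.2378838   0.094     ]] cup [[ 0.51044077 -0.2506613   0.0545    ]]
[0.55781751 0.22762003 0.04592154] [0.56059611 0.22797273 0.04648529]
```

View pics/z1.png

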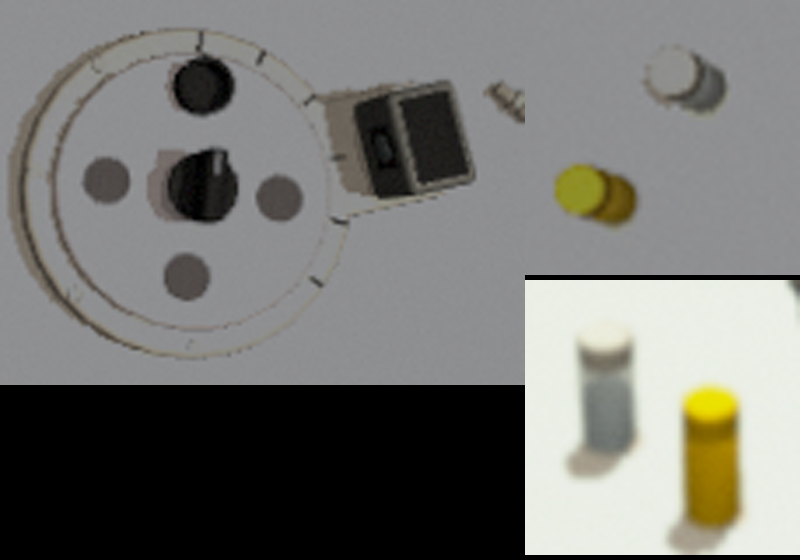

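Zoomed, the cap top is at about (169.4,204.6), the yellow cap at (151,228), the cup rim at (388.3,219.6) and the turret disc's centre at about (385.3,250). The home mark and stops run clockwise from the cup, and the third is at the reading head.

```bash
cat >> h.py <<'E'
from scipy.spatial.transform import Rotation as R
def row(p,yaw,tilt0=True):
    "shift & turn rows from the present pose to TCP p with tool down at yaw"
    s=env.read_state(); R0=R.from_euler('xyz',s['eef_rot'],degrees=True); R1=R.from_euler('xyz',[180,0,yaw],degrees=True)
    return np.round(R0.inv().apply(np.array(p)-s['ee_pos']),4),np.round((R0.inv()*R1).as_rotvec(degrees=True),2)
E
python3 - <<'E'
from h import *
it=optics.camera_info('top')
v=plane(it,[169.4,204.6],.054)[0];y=plane(it,[151.2,228],.054)[0];k=plane(it,[385.3,250.1],.038)[0];c=plane(it,[388.3,219.6],.0545)[0]
print(v,y-v,k,c,c-k,np.hypot(*(c-k)[:2]),plane(it,[389.4,246.4],.094))
print('rimhome',plane(it,[387,206.5],.027))
yaw=145
tx=np.array([np.cos(np.radians(yaw)),np.sin(np.radians(yaw))])
print(row([v[0]-.04*tx[0],v[1]-.04*tx[1],.20],yaw))
print('tcp in wrist', proj(optics.camera_info('wrist'),[env.read_state()['ee_pos']]))
E
```

```text
[0.55747899 0.22902558 0.054     ] [-0.05114084  0.04068158  0.        ] [ 0.44352248 -0.24566655  0.038     ] [ 0.50906568 -0.25233873  0.0545    ] [ 0.0655432  -0.00667218  0.0165    ] 0.06588193105991959 [[ 0.44860962 -0.24075781  0.094     ]]
rimhome [[ 0.54213644 -0.25853509  0.027     ]]
(array([-0.5032, -0.2033,  0.014 ]), array([-0.08, -0.  , 17.82]))
tcp in wrist [[273.26740839 245.83715221]]
```

```bash
python3 -m handwheel '[[-0.12,-0.05,0,0,0,4,0.0919],[-0.25,-0.1,0.01,0,0,9,0.0919],[-0.5,-0.2,0.014,0,0,17.8,0.06],[-0.5,-0.2,0.014,0,0,17.8,0.06],[-0.5,-0.2,0.014,0,0,17.8,0.06],[-0.5,-0.2,0.014,0,0,17.8,0.06],[-0.5,-0.2,0.014,0,0,17.8,0.06],[-0.5,-0.2,0.014,0,0,17.8,0.06],[-0.5,-0.2,0.014,0,0,17.8,0.06],[-0.5,-0.2,0.014,0,0,17.8,0.06],[-0.5,-0.2,0.014,0,0,17.8,0.06],[-0.5,-0.2,0.014,0,0,17.8,0.06]]' 10
python3 -m handwheel '[[0,0,0,0,0,0,0.06],[0,0,0,0,0,0,0.06]]'; python3 - <<'E'
from h import *
s=env.read_state();print(s['ee_pos'],s['eef_rot'])
im,i=grab('wrist','w1.png'); print(proj(i,[[.5575,.229,.054],[.5064,.2697,.054]]))
E
```

```text
time: 1.15
ee_pos: [0.5595, 0.2332, 0.2013]
eef_rot: [-180.0, -0.0, 145.0]
force: [0.5, 0.0, 0.5]
grip_width: 0.0599
finger_force: 0.0
time: 1.32
ee_pos: [0.5592, 0.2333, 0.2008]
eef_rot: [-179.9, -0.1, 144.8]
force: [-1.4, 0.0, 0.2]
grip_width: 0.0602
finger_force: 0.0
[0.55918848 0.23330291 0.20081031] [-1.79949558e+02 -6.30704879e-02  1.44824293e+02]
[[269.4096801  191.47042308]
 [273.12679698 126.86850513]]
```

View pics/w1.png

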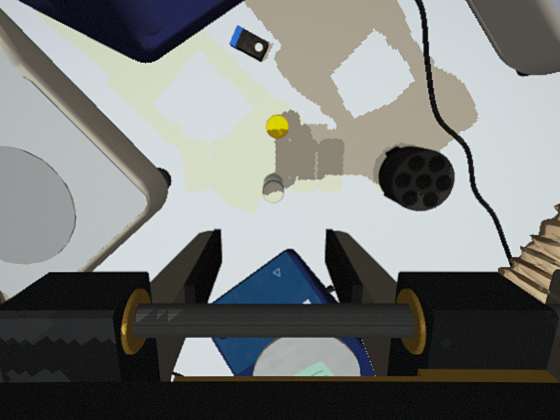

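The wrist view shows the white cap at about (273,194), the yellow look-alike at (277,126) and the fingertips at (218,235) and (330,235).

```bash
python3 - <<'E'
from h import *
d=np.load('pics/w1.png.npz');i=optics.camera_info('wrist');i['pose']=d['pose']
print(plane(i,[[273,194.5],[277,127]],.054))
v=plane(i,[273,194.5],.054)[0]; print(row([v[0],v[1],.12],145))
E
```

```text
[[0.56228491 0.23018644 0.054     ]
 [0.50869893 0.27274566 0.054     ]]
(array([-0.0061, -0.0011,  0.081 ]), array([-0.05, -0.08, -0.05]))
```

```bash
python3 -m handwheel '[[-0.004,0,0.04,0,0,0,0.06],[-0.004,0.001,0.08,0,0,0,0.06],[-0.004,0.001,0.08,0,0,0,0.06],[-0.004,0.001,0.08,0,0,0,0.06],[-0.004,0.001,0.08,0,0,0,0.06]]'; python3 - <<'E'
from h import *
im,i=grab('wrist','w2.png'); s=env.read_state()
print(s['ee_pos'],proj(i,[[.560,.2297,.054],s['ee_pos']]))
cv2.imwrite('pics/w2c.png',cv2.resize(im[100:300,180:380],(600,600),interpolation=cv2.INTER_CUBIC)[...,::-1])
E
```

```text
time: 1.78
ee_pos: [0.5624, 0.2346, 0.1237]
eef_rot: [179.9, 0.1, 145.1]
force: [-0.1, 0.2, 0.7]
grip_width: 0.0601
finger_force: 0.0
[0.56340835 0.23455311 0.12476623] [[266.69180856 212.37187046]
 [274.52360777 247.67320075]]
```

View pics/w2c.png

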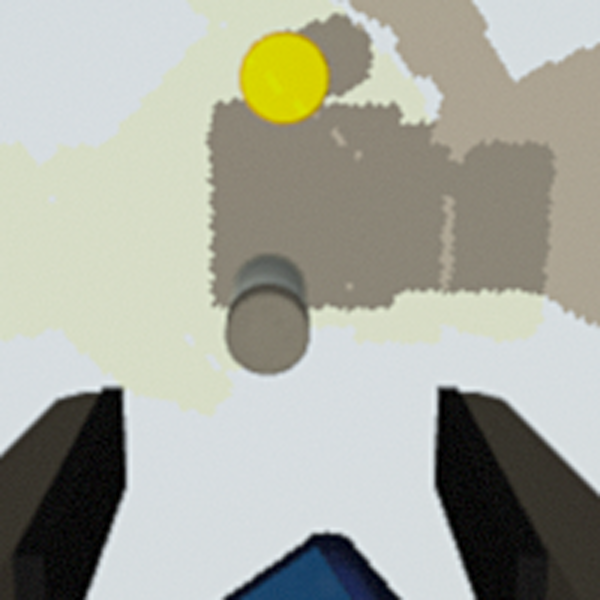

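The crop shows the cap centre at (268,332), which is (269.3,210.7) in the full picture, with the fingertips on either side.

```bash
python3 - <<'E'
from h import *
d=np.load('pics/w2.png.npz');i=optics.camera_info('wrist');i['pose']=d['pose']
v=plane(i,[269.3,210.7],.054)[0]; print(v,row([v[0],v[1],.021],145), row([v[0],v[1],.07],145))
E
```

```text
[0.56005136 0.23221119 0.054     ] (array([ 0.0017, -0.0042,  0.1037]), array([0.19, 0.17, 0.09])) (array([ 0.0016, -0.004 ,  0.0547]), array([0.19, 0.17, 0.09]))
```

```bash
python3 -m handwheel '[[0.0015,-0.004,0,0,0,0,0.06],[0.0015,-0.004,0.03,0,0,0,0.06],[0.0015,-0.004,0.06,0,0,0,0.06],[0.0015,-0.004,0.08,0,0,0,0.06],[0.0015,-0.004,0.1,0,0,0,0.06],[0.0015,-0.004,0.1,0,0,0,0.06],[0.0015,-0.004,0.1,0,0,0,0.06],[0.0015,-0.004,0.1,0,0,0,0.06]]'; python3 -m handwheel '[[0,0,0,0,0,0,0.06],[0,0,0,0,0,0,0.06]]'
```

```text
time: 2.5
ee_pos: [0.5604, 0.2314, 0.0242]
eef_rot: [179.8, 0.2, 145.0]
force: [-0.5, 0.5, 0.0]
grip_width: 0.0599
finger_force: 0.0
time: 2.67
ee_pos: [0.5602, 0.2313, 0.0238]
eef_rot: [179.9, 0.1, 145.0]
force: [0.3, 0.3, 0.3]
grip_width: 0.06
finger_force: 0.0
```

```bash
python3 -m handwheel '[[0,0,0.002,0,0,0,0.06],[0,0,0.002,0,0,0,0.04],[0,0,0.002,0,0,0,0.02],[0,0,0.002,0,0,0,0.015],[0,0,0.002,0,0,0,0.015],[0,0,0.002,0,0,0,0.015],[0,0,0.002,0,0,0,0.015],[0,0,0.002,0,0,0,0.015]]' 15; python3 - <<'E'
from h import *
s=env.read_state();print(s['ee_pos'],s['grip_width'],s['finger_force'])
E
```

```text
time: 3.33
ee_pos: [0.5587, 0.231, 0.0197]
eef_rot: [180.0, -0.0, 145.0]
force: [-0.4, 0.9, 0.2]
grip_width: 0.0229
finger_force: 15.0
[0.55866216 0.23103069 0.01965142] 0.022925052111189594 14.983927082012087
```

```bash
python3 -m handwheel '[[0,0,-0.02,0,0,0,0.015],[0,0,-0.05,0,0,0,0.015],[0,0,-0.08,0,0,0,0.015],[0,0,-0.11,0,0,0,0.015],[0,0,-0.14,0,0,0,0.015],[0,0,-0.17,0,0,0,0.015],[0.005,-0.03,-0.17,0,0,0,0.015],[0.01,-0.07,-0.17,0,0,-3,0.015],[0.014,-0.11,-0.17,0,0,-6,0.015],[0.018,-0.15,-0.17,0,0,-9,0.015],[0.024,-0.19,-0.17,0,0,-12,0.015],[0.028,-0.23,-0.17,0,0,-15,0.015]]' 20; python3 - <<'E'
from h import *
print(row([.43,-.22,.195],173))
E
```

```text
time: 4.33
ee_pos: [0.4022, 0.0578, 0.1894]
eef_rot: [-180.0, -0.0, 160.2]
force: [0.0, -0.9, 0.2]
grip_width: 0.0228
finger_force: 20.0
(array([-0.1201, -0.2521, -0.0056]), array([-1.000e-02, -0.000e+00, -1.277e+01]))
```

```bash
python3 -m handwheel '[[-0.02,-0.03,0,0,0,-3,0.015],[-0.05,-0.06,0,0,0,-6,0.015],[-0.08,-0.09,0,0,0,-9,0.015],[-0.11,-0.12,0,0,0,-12,0.015],[-0.13,-0.15,0,0,0,-13,0.015],[-0.153,-0.166,0,0,0,-13,0.015],[-0.153,-0.166,0,0,0,-13,0.015],[-0.153,-0.166,0,0,0,-13,0.015]]'; python3 - <<'E'
from h import *
grab('top','top1.png')
im,i=grab('wrist','w3.png'); s=env.read_state()
print(s['ee_pos'],s['eef_rot'],proj(i,[[.4435,-.2457,.038],[.509,-.2523,.0545],[.4435,-.2457,.094]]))
E
```

```text
time: 5.0
ee_pos: [0.4909, -0.1505, 0.1893]
eef_rot: [180.0, -0.0, 172.9]
force: [0.3, 0.1, -0.7]
grip_width: 0.0228
finger_force: 20.0
[ 0.49048639 -0.14876336  0.18937767] [ 1.79960472e+02 -4.86149749e-02  1.73048069e+02] [[173.92050301 156.19566298]
 [175.49643354 222.58065206]
 [153.68634447 163.67398481]]
```

View pics/w3.png

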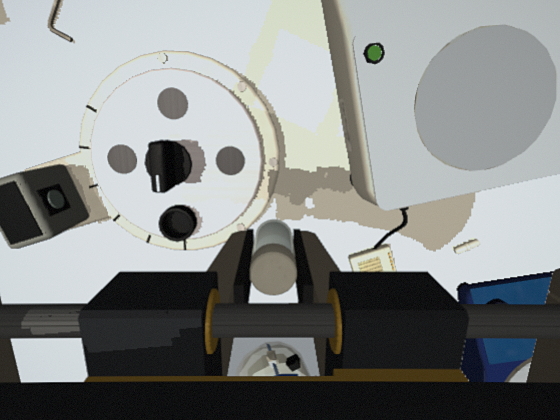

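The wrist view shows the cup at (178,223), grey spots at (122,158), (230,160) and (172,103), the knob's pointer at (156,178), and the vial held at (272,260).

```bash
python3 - <<'E'
from h import *
d=np.load('pics/w3.png.npz');im=d['im'];i=optics.camera_info('wrist');i['pose']=d['pose']
hsv=cv2.cvtColor(im,cv2.COLOR_RGB2HSV)
m=(hsv[...,2]<75).astype(np.uint8); m[:,:140]=0;m[260:]=0;m[:,260:]=0
for c in cv2.findContours(m,cv2.RETR_EXTERNAL,cv2.CHAIN_APPROX_NONE)[0]:
    if cv2.contourArea(c)>150:
        print('dark',cv2.boundingRect(c),cv2.minEnclosingCircle(c),cv2.fitEllipse(c))
m=((hsv[...,2]>75)&(hsv[...,2]<150)).astype(np.uint8);m=cv2.morphologyEx(m,cv2.MORPH_OPEN,np.ones((5,5)))
P=[]
for c in cv2.findContours(m[:230,:260].copy(),cv2.RETR_EXTERNAL,cv2.CHAIN_APPROX_NONE)[0]:
    if 300<cv2.contourArea(c)<1200:
        e=cv2.fitEllipse(c); p=plane(i,e[0],.038)[0]; print('grey',np.round(e[0],1),np.round(e[1],1),p)
# turret disc edge/base top edge
for uv in [(178.5,223)]: print('cup',plane(i,uv,.0545))
t=optics.camera_info('top')
E
```

```text
dark (215, 230, 39, 30) ((233.5, 244.5), 23.505416870117188) ((237.75538635253906, 247.0521697998047), (27.713611602783203, 41.06316375732422), 58.022823333740234)
dark (159, 205, 38, 45) ((180.03192138671875, 227.0957489013672), 22.4606876373291) ((178.04408264160156, 223.9526824951172), (35.61785888671875, 39.6571044921875), 172.6815185546875)
dark (145, 140, 47, 52) ((164.38772583007812, 165.77218627929688), 27.282848358154297) ((167.60662841796875, 163.97067260742188), (44.623809814453125, 50.916221618652344), 174.97877502441406)
grey [ 23.4 199.2] [21.7 65.2] [ 0.46882895 -0.41155698  0.038     ]
grey [229.9 160.4] [27.2 28.3] [ 0.45463357 -0.18966926  0.038     ]
grey [121.9 158.8] [26.4 30.2] [ 0.43968581 -0.2988996   0.038     ]
grey [192.5 160.1] [22.8 42.9] [ 0.44971215 -0.22767869  0.038     ]
grey [172.3 103. ] [28.5 31.5] [ 0.39238351 -0.23683479  0.038     ]
cup [[ 0.50981834 -0.24934277  0.0545    ]]
```

```bash
python3 -m handwheel '[[-0.012,-0.02,0.02,0,0,0,0.015],[-0.024,-0.038,0.04,0,0,0,0.015],[-0.024,-0.038,0.07,0,0,0,0.015],[-0.024,-0.038,0.1,0,0,0,0.015],[-0.024,-0.038,0.1,0,0,0,0.015],[-0.024,-0.038,0.1,0,0,0,0.015],[-0.024,-0.038,0.1,0,0,0,0.015]]'; python3 - <<'E'
from h import *
im,i=grab('wrist','w4.png'); s=env.read_state()
print(s['ee_pos'],s['eef_rot'],proj(i,[s['ee_pos']-[0,0,.021],[.510,-.2515,.0545]]))
cv2.imwrite('pics/w4c.png',cv2.resize(im[60:310,30:360],(792,600),interpolation=cv2.INTER_CUBIC)[...,::-1])
E
```

```text
time: 5.68
ee_pos: [0.511, -0.1899, 0.0915]
eef_rot: [-179.9, 0.1, 173.1]
force: [0.7, 0.4, 0.6]
grip_width: 0.0226
finger_force: 20.0
[ 0.51150552 -0.19043718  0.09215226] [-179.90405377    0.19838259  173.08392514] [[272.41873424 234.37732034]
 [186.0408912  233.64863512]]
```

View pics/w4c.png

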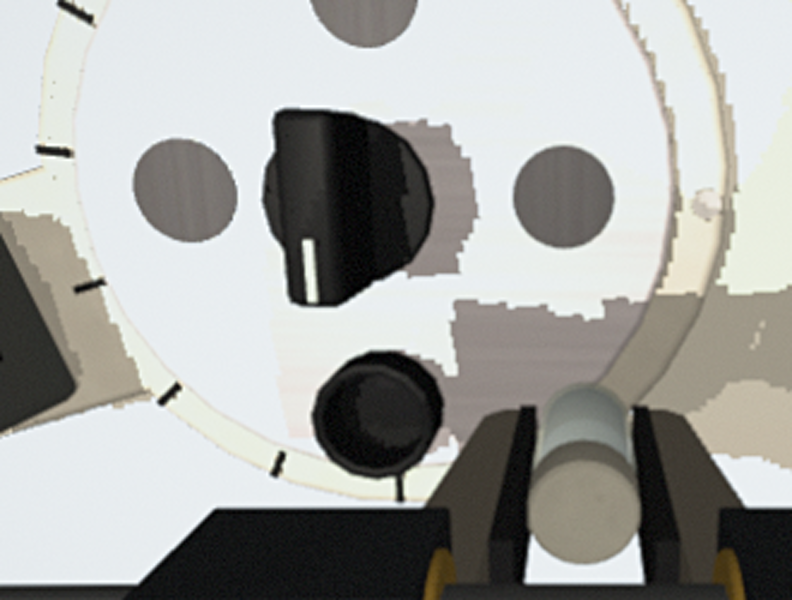

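The crop shows the cup rim outline centred near (373,419), full picture (185.4,234.6), within 1 px of the prediction. The vial's base far edge is at (585,383) and its cap centre is at (585,510).

```bash
python3 - <<'E'
from h import *
d=np.load('pics/w4.png.npz');i=optics.camera_info('wrist');i['pose']=d['pose']
s=env.read_state();tcp=s['ee_pos'];print(tcp)
f=lambda a,b:[30+a/2.4,60+b/2.4]
zb=tcp[2]-.021
a=plane(i,f(585.5,383),zb)[0];yw=np.radians(173.1);print('base centre',a-.012*np.array([np.cos(yw),np.sin(yw),0]))
print('cap centre',plane(i,f(585,511),zb+.054)[0])
print('cup rim',plane(i,f(373,419.5),.0545)[0], 'edges L,R,B', plane(i,[f(313,412),f(433,412),f(378,479)],.0545))
g=plane(i,[f(185,190),f(563,197)],.038); print('axis',g.mean(0), np.degrees(np.arctan2(*(g[1]-g[0])[1::-1])))
# cup from the fractional base: bottom pointer line
print('line',plane(i,f(399,485),.038))
print('knob front end top', plane(i,f(311,304),.094),'far end',plane(i,f(303,110),.094))
E
```

```text
[ 0.51150552 -0.19043718  0.09215226]
base centre [ 0.51355415 -0.18969185  0.07115226]
cap centre [ 0.51074863 -0.1894625   0.12515226]
cup rim [ 0.51078922 -0.25209761  0.0545    ] edges L,R,B [[ 0.50639625 -0.26904942  0.0545    ]
 [ 0.51058704 -0.23424239  0.0545    ]
 [ 0.5296344  -0.25420695  0.0545    ]]
axis [ 0.44724154 -0.24391187  0.038     ] 82.14094581846986
line [[ 0.53969084 -0.25368174  0.038     ]]
knob front end top [[ 0.46797018 -0.2472266   0.094     ]] far end [[ 0.42624549 -0.23993393  0.094     ]]
```

```bash
python3 -m handwheel '[[-0.003,-0.03,0,0,0,0,0.015],[-0.0065,-0.0625,0,0,0,0,0.015],[-0.0065,-0.0625,0.005,0,0,0,0.015],[-0.0065,-0.0625,0.012,0,0,0,0.015],[-0.0065,-0.0625,0.012,0,0,0,0.015],[-0.0065,-0.0625,0.012,0,0,0,0.015],[-0.0065,-0.0625,0.012,0,0,0,0.015]]'; python3 - <<'E'
from h import *
im,i=grab('wrist','w5.png'); s=env.read_state()
im2,i2=grab('side')
print(s['ee_pos'],s['force'],proj(i,[s['ee_pos']-[0,0,.021],[.511,-.2525,.0545]]))
o=np.zeros((600,800,3),np.uint8)
o[:,:480]=cv2.resize(im[170:295,220:320],(480,600),interpolation=cv2.INTER_CUBIC)
u=proj(i2,[[.511,-.2525,.06]])[0].astype(int);print(u)
o[:400,480:]=cv2.resize(im2[u[1]-30:u[1]+20,u[0]-20:u[0]+20],(320,400),interpolation=cv2.INTER_CUBIC)
cv2.imwrite('pics/w5c.png',o[...,::-1])
E
```

```text
time: 6.32
ee_pos: [0.5092, -0.2521, 0.0779]
eef_rot: [180.0, 0.0, 173.1]
force: [0.2, 0.2, 0.0]
grip_width: 0.0227
finger_force: 20.0
[ 0.50927799 -0.25227102  0.0780083 ] [ 1.15036467  0.09963308 -0.62168339] [[272.83324436 233.44010295]
 [272.8096643  234.58227153]]
[296 176]
```

View pics/w5c.png

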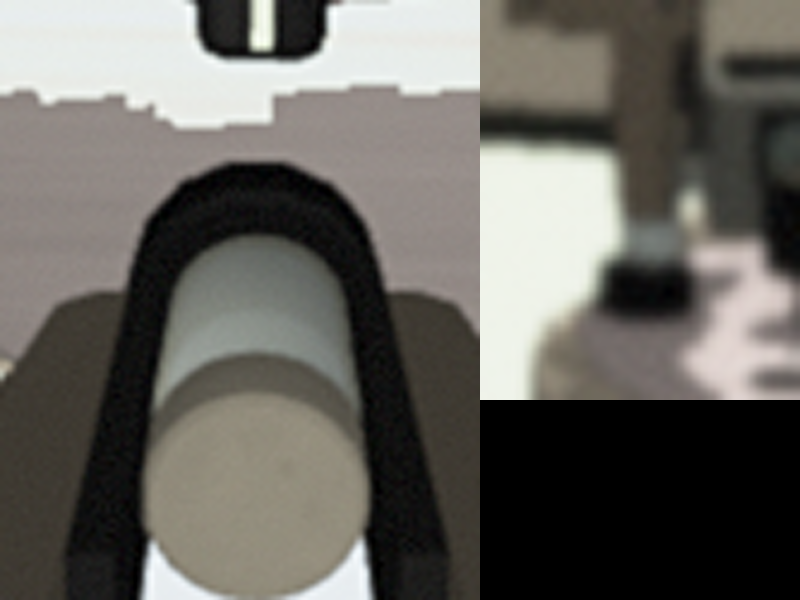

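The vial base (165–352 px) is centred in the cup (139–381 px) across the fingers. I still have to check the radial gap, with the cup's outer wall edge at row 203.8 and the vial's base edge at row 219.

```bash
python3 - <<'E'
from h import *
d=np.load('pics/w5.png.npz');im=d['im'];i=optics.camera_info('wrist');i['pose']=d['pose']
yw=np.radians(173.1);t=np.array([np.cos(yw),np.sin(yw),0])
c=np.array([.511,-.2525,0])
Z=lambda z:np.array([0,0,z])
print('outer bottom/top, inner top',proj(i,[c+.0185*t+Z(.038),c+.0185*t+Z(.0545),c+.0135*t+Z(.0545)]))
for z in (.055,.057,.059): print('base edge centre at',z,plane(i,[273.8,218.96],z)[0]-.012*t)
g=im[195:225,270:278].astype(float).mean((1,2)); print(np.round(g,0))
E
```

```text
outer bottom/top, inner top [[272.86007075 201.019334  ]
 [272.81069416 207.50625704]
 [272.81041433 214.94617339]]
base edge centre at 0.055 [ 0.51213084 -0.25199052  0.055     ]
base edge centre at 0.057 [ 0.51148893 -0.25191535  0.057     ]
base edge centre at 0.059 [ 0.51084702 -0.25184017  0.059     ]
[191. 141. 139. 141. 141. 141. 144. 147. 109.  25.   6.   7.   9.  10.
  15.  23.  23.  20.  16.  14.  17.  15.  13.  24.  65.  85.  91.  98.
 102. 104.]
```

```bash
python3 -m handwheel '[[-0.0007,0,0.001,0,0,0,0.015],[-0.0007,0,0.004,0,0,0,0.015],[-0.0007,0,0.007,0,0,0,0.015],[-0.0007,0,0.01,0,0,0,0.015],[-0.0007,0,0.01,0,0,0,0.015],[-0.0007,0,0.01,0,0,0,0.015]]' && python3 -m handwheel '[[0,0,0.002,0,0,0,0.015],[0,0,0.004,0,0,0,0.015],[0,0,0.006,0,0,0,0.015],[0,0,0.006,0,0,0,0.015],[0,0,0.006,0,0,0,0.015]]'
```

```text
time: 6.92
ee_pos: [0.5094, -0.253, 0.0672]
eef_rot: [180.0, -0.0, 173.0]
force: [0.2, 0.2, -0.1]
grip_width: 0.0228
finger_force: 20.0
time: 7.33
ee_pos: [0.5096, -0.2531, 0.0614]
eef_rot: [180.0, -0.0, 173.0]
force: [-0.5, -0.2, -0.4]
grip_width: 0.0227
finger_force: 20.0
```

No contact forces, and the tip is 6–7 mm above the rim. I'll lower it in small steps.

```bash
python3 -m handwheel '[[0,0,0.001,0,0,0,0.015],[0,0,0.001,0,0,0,0.015],[0,0,0.001,0,0,0,0.015]]' | egrep 'ee_pos|force'; python3 -m handwheel '[[0,0,0.001,0,0,0,0.015],[0,0,0.001,0,0,0,0.015],[0,0,0.001,0,0,0,0.015]]'| egrep 'ee_pos|force'
```

```text
ee_pos: [0.5097, -0.2532, 0.0606]
force: [-0.5, 0.8, -1.4]
finger_force: 20.0
ee_pos: [0.5097, -0.2532, 0.0596]
force: [0.2, 0.5, 0.6]
finger_force: 20.0
```

```bash
python3 -m handwheel '[[0,0,0.001,0,0,0,0.015],[0,0,0.001,0,0,0,0.015],[0,0,0.001,0,0,0,0.015]]' | egrep 'ee_pos|force'; python3 -m handwheel '[[0,0,0.001,0,0,0,0.015],[0,0,0.001,0,0,0,0.015],[0,0,0.001,0,0,0,0.015]]'| egrep 'ee_pos|force'
```

```text
ee_pos: [0.5096, -0.2532, 0.0586]
force: [0.7, 0.6, 0.1]
finger_force: 20.0
ee_pos: [0.5098, -0.2533, 0.0577]
force: [-0.4, -0.2, -0.4]
finger_force: 20.0
```

```bash
python3 -m handwheel '[[0,0,0.001,0,0,0,0.015],[0,0,0.001,0,0,0,0.015],[0,0,0.001,0,0,0,0.015]]' | egrep 'ee_pos|force'; python3 - <<'E'
from h import *
im,i=grab('wrist','w6.png'); im2,i2=grab('side')
for k in range(3): s=env.read_state(); print(s['ee_pos'],s['force'])
o=np.zeros((600,800,3),np.uint8)
o[:,:480]=cv2.resize(im[170:295,220:320],(480,600),interpolation=cv2.INTER_CUBIC)
o[:400,480:]=cv2.resize(im2[146:196,276:316],(320,400),interpolation=cv2.INTER_CUBIC)
cv2.imwrite('pics/w6c.png',o[...,::-1])
E
```

```text
ee_pos: [0.51, -0.2534, 0.0575]
force: [-1.4, 1.4, 5.4]
finger_force: 20.0
[ 0.51004473 -0.25338594  0.05748948] [-0.85868504  1.11716883  4.40557817]
[ 0.51004473 -0.25338594  0.05748948] [-0.85868504  1.11716883  4.40557817]
[ 0.51004473 -0.25338594  0.05748948] [-0.85868504  1.11716883  4.40557817]
```

View pics/w6c.png

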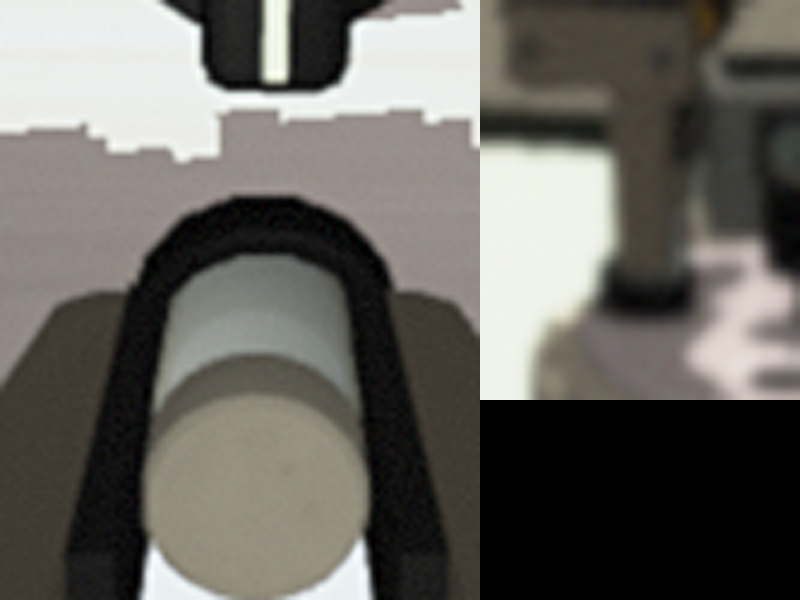

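The 5 N upward force says the vial has touched the floor, and it sits inside the ring. I'm releasing it and rising.

```bash
python3 -m handwheel '[[0,0,0,0,0,0,0.03],[0,0,0,0,0,0,0.045],[0,0,0,0,0,0,0.045],[0,0,0,0,0,0,0.045],[0,0,0,0,0,0,0.045],[0,0,-0.01,0,0,0,0.045],[0,0,-0.03,0,0,0,0.045],[0,0,-0.05,0,0,0,0.045],[0,0,-0.07,0,0,0,0.045],[0,0,-0.07,0,0,0,0.045],[0,0,-0.07,0,0,0,0.045],[0,0,-0.07,0,0,0,0.045]]'; python3 - <<'E'
from h import *
im,i=grab('wrist','w7.png'); s=env.read_state();c=[.511,-.2525]
print(s['ee_pos'],proj(i,[c+[.0925],[.4472,-.2442,.094]]))
cv2.imwrite('pics/w7c.png',cv2.resize(im[50:300,150:400],(600,600),interpolation=cv2.INTER_CUBIC)[...,::-1])
E
```

```text
time: 9.68
ee_pos: [0.5093, -0.2529, 0.126]
eef_rot: [180.0, -0.0, 173.0]
force: [-0.1, -0.2, -0.4]
grip_width: 0.045
finger_force: 0.0
[ 0.50898231 -0.25264307  0.12540147] [[273.96322816 229.09080699]
 [274.84996007 133.69173185]]
```

View pics/w7c.png

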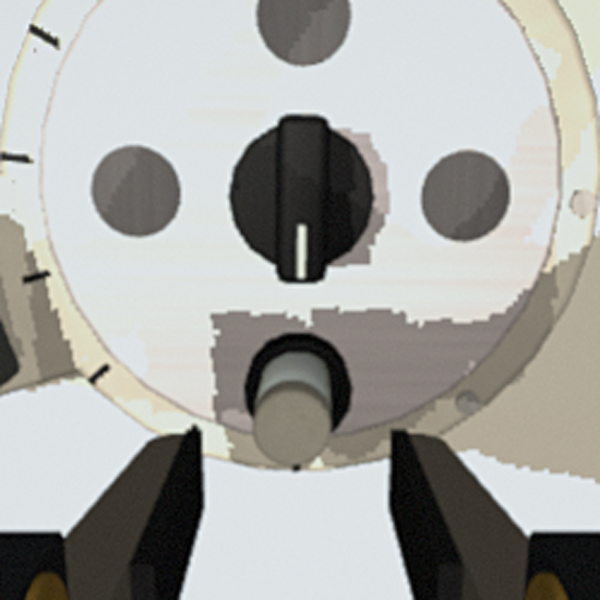

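The vial stands in the cup ring at crop (291,426). The knob bar runs straight up and down the picture, centred at (302,199), with its pointer toward the cup. Next I grip the knob.

```bash
python3 -m handwheel '[[0.03,0,0,0,0,0,0.045],[0.0645,0,0,0,0,0,0.045],[0.0645,0,0,0,0,0,0.045],[0.0645,0,0.02,0,0,0,0.045],[0.0645,0,0.04,0,0,0,0.045],[0.0645,0,0.058,0,0,0,0.045],[0.0645,0,0.058,0,0,0,0.045],[0.0645,0,0.058,0,0,0,0.045]]'; python3 -m handwheel '[[0,0,0,0,0,0,0.03],[0,0,0,0,0,0,0.02],[0,0,0,0,0,0,0.01],[0,0,0,0,0,0,0.005],[0,0,0,0,0,0,0.005],[0,0,0,0,0,0,0.005],[0,0,0,0,0,0,0.005],[0,0,0,0,0,0,0.005]]' 15
```

```text
time: 10.4
ee_pos: [0.4448, -0.2445, 0.0673]
eef_rot: [179.9, -0.2, 173.0]
force: [-0.3, -0.4, 0.4]
grip_width: 0.045
finger_force: 0.0
time: 11.07
ee_pos: [0.4464, -0.2437, 0.0694]
eef_rot: [179.8, 0.0, 173.0]
force: [1.8, 7.2, 6.0]
grip_width: 0.0137
finger_force: 15.0
```

```bash
python3 -m handwheel '[[-0.0005,0.0009,-0.001,0,0,0,0.005],[-0.0005,0.0009,-0.001,0,0,0,0.005],[-0.0005,0.0009,-0.001,0,0,0,0.005],[-0.0005,0.0009,-0.001,0,0,0,0.005]]' 50;  python3 -m handwheel '[[0,0,0,0,0,5,0.005],[0,0,0,0,0,10,0.005],[0,0,0,0,0,12,0.005],[0,0,0,0,0,12,0.005]]'; python3 -c "
from bench import env;print(env.read_state()['wrist_torque'])"
```

```text
time: 11.4
ee_pos: [0.4464, -0.2437, 0.0694]
eef_rot: [179.9, -0.0, 173.0]
force: [2.5, 4.6, -1.4]
grip_width: 0.014
finger_force: 50.0
time: 11.73
ee_pos: [0.4465, -0.2433, 0.0694]
eef_rot: [179.9, -0.0, 161.0]
force: [2.9, 6.4, -1.3]
grip_width: 0.0136
finger_force: 50.0
[ 1.13176446 -0.58196306  0.1262804 ]
```

```bash
python3 -m handwheel '[[0,0.0005,0,0,0,5,0.005],[0,0.0005,0,0,0,10,0.005],[0,0.0005,0,0,0,15,0.005],[0,0.0005,0,0,0,20,0.005],[0,0.0005,0,0,0,25,0.005],[0,0.0005,0,0,0,30,0.005],[0,0.0005,0,0,0,30,0.005]]';  python3 -m handwheel '[[0,0,0,0,0,5,0.005],[0,0,0,0,0,10,0.005],[0,0,0,0,0,15,0.005],[0,0,0,0,0,20,0.005],[0,0,0,0,0,25,0.005],[0,0,0,0,0,28,0.005],[0,0,0,0,0,28,0.005],[0,0,0,0,0,28,0.005]]'; python3 - <<'E'
from h import *
s=env.read_state();print(s['wrist_torque'])
for n in('top','wrist'): grab(n,n+'9.png')
d=np.load('pics/wrist9.png.npz');im=d['im'];i=optics.camera_info('wrist');i['pose']=d['pose']
hsv=cv2.cvtColor(im,cv2.COLOR_RGB2HSV)
m=((hsv[...,2]>75)&(hsv[...,2]<150)).astype(np.uint8);m=cv2.morphologyEx(m,cv2.MORPH_OPEN,np.ones((5,5)))
for c in cv2.findContours(m,cv2.RETR_LIST,cv2.CHAIN_APPROX_NONE)[0]:
    a=cv2.contourArea(c)
    if 400<a<5000 and len(c)>5:
        e=cv2.fitEllipse(c); p=plane(i,e[0],.038)[0]; print('grey',a,np.round(e[0],1),np.round(e[1],1),p)
E
```

```text
time: 12.32
ee_pos: [0.4469, -0.2427, 0.0694]
eef_rot: [179.9, -0.1, 130.8]
force: [4.7, 6.8, -1.0]
grip_width: 0.0136
finger_force: 50.0
time: 12.98
ee_pos: [0.4476, -0.2424, 0.0694]
eef_rot: [179.8, -0.1, 103.0]
force: [6.4, 9.4, -2.4]
grip_width: 0.0137
finger_force: 50.0
[ 1.23550836 -1.26857982  0.11360114]
grey 1211.5 [ 37.5 359.8] [32.7 54.9] [ 0.29696507 -0.38614162  0.038     ]
grey 594.5 [273.9 349.5] [26.4 44.8] [ 0.46976989 -0.33772221  0.038     ]
grey 1075.0 [354.7 231.9] [32.5 45.8] [ 0.50219155 -0.23331735  0.038     ]
grey 1185.0 [192.8 230.7] [36.9 42.4] [ 0.39427541 -0.25738355  0.038     ]
```

```bash
python3 -m handwheel '[[0,0,0,0,0,2,0.005],[0,0,0,0,0,2,0.005],[0,0,0,0,0,2,0.005],[0,0,0,0,0,2,0.005]]'; python3 - <<'E'
from h import *
im,i=grab('wrist','w10.png')
hsv=cv2.cvtColor(im,cv2.COLOR_RGB2HSV)
m=((hsv[...,2]>75)&(hsv[...,2]<150)).astype(np.uint8);m=cv2.morphologyEx(m,cv2.MORPH_OPEN,np.ones((5,5)))
P=[]
for c in cv2.findContours(m,cv2.RETR_LIST,cv2.CHAIN_APPROX_NONE)[0]:
    a=cv2.contourArea(c)
    if 400<a<5000:
        e=cv2.fitEllipse(c); print(a,np.round(e[0],1),plane(i,e[0],.038)[0],plane(i,e[0],.0925)[0])
        if 215<e[0][1]<250: P.append(plane(i,e[0],.038)[0])
P=sorted(P,key=lambda p:p[0]);d=P[1]-P[0];print('turned',82.1-np.degrees(np.arctan2(d[1],d[0])))
print('cap expected px',proj(i,[[.447+.065*np.cos(np.radians(-80)),-.244+.065*np.sin(np.radians(-80)),.0925]]))
E
```

```text
time: 13.42
ee_pos: [0.4477, -0.2424, 0.0694]
eef_rot: [179.8, -0.1, 101.1]
force: [7.2, 9.0, -4.0]
grip_width: 0.0136
finger_force: 50.0
1128.5 [ 39.2 363.7] [ 0.29346809 -0.38421738  0.038     ] [ 0.33105907 -0.32727188  0.0925    ]
569.5 [271.6 347.4] [ 0.46444514 -0.33703503  0.038     ] [ 0.45596592 -0.29280293  0.0925    ]
1218.5 [192.7 230.5] [ 0.39380003 -0.25540152  0.038     ] [ 0.40435632 -0.23316578  0.0925    ]Traceback (most recent call last):
  File "<stdin>", line 11, in <module>
IndexError: list index out of range
```

```bash
python3 -m handwheel '[[0,0,0,0,0,0,0.005],[0,0,0,0,0,0,0.005],[0,0,0,0,0,0,0.005],[0,0,0,0,0,0,0.005]]' | egrep 'rot|grip|fing'; python3 -c "
from bench import env;print(env.hand_in())"
```

```text
eef_rot: [179.8, -0.1, 101.1]
grip_width: 0.0138
finger_force: 50.0
the job is handed in; nothing more can be done
None
```

The job is handed in: the vial was released on the cup floor, and the knob is gripped at 50 N and held at about 72° (third stop). The 72° comes from the gripper's turn (camera check: 69.5° before the last 2°), the vial wasn't visible after the turn, no verdict came back, and I viewed 11 pictures against the limit of 10.

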